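# Fit the cell holder in the spectrophotometer and hold it against its stops

### The arm

A 6-joint arm with a two-finger parallel gripper is mounted at the origin on the work surface. World frame = base frame: x ahead of the robot, y to its left, z up, the work surface at z = 0. Lengths are in m, angles in rad, forces in N, time in s.
With the tool pointing down it reaches from about 0.35 to 0.775 m from the base axis. Payload 7.3 kg.
Tool frame: the origin (TCP) lies at the centre of the arm's flange, where the gripper is bolted on; the fingertips stand 178 mm ahead of it and the grasp point (between the pads) lies 159 mm ahead of it; z points along the fingers, y is the line along which they close (so a half turn about z gives the same grasp; the last joint's range is limited). The gripper opens to 92 mm and grips with 3 to 60 N. Pads are 19 mm wide; open, the fingers measure 130 mm over their backs; the gripper's body (75 mm by 190 mm) begins 47 mm behind the grasp point.
Start: joints at [1.01, 0.342, 1.524, -0, 1.275, -0.146], TCP at [0.212, 0.48, 0.405] pointing down, gripper open.
Joint ranges: [-2.53, 2.53], [-0.77, 2.02], [0.04, 2.7], [-1, 4.14], [0.28, 2.66], [-3.11, 3.11]. Speed limits (rad/s): [2.57, 2.57, 3.14, 3.14, 3.14, 3.14].

### API

Orientations are given as [roll, pitch, yaw] about the fixed x, y, z axes, in that order (R = Rz(yaw) Ry(pitch) Rx(roll)).
In Python, from cell import telemetry, vision, ticket gives the robot as it stands.
- The arm moves only by the shell command python3 -m crank 'ROWS' [FORCE]. ROWS is JSON, a list of rows, each a list of 5 numbers: the gripper command: -1 is shut, 1 is fully open, values between are in proportion, then the shift along the tool's x, y, z in mm, then the turn about the tool's z in rad. In form: [[fingers, dx, dy, dz, roll], ...]. A call has 1 to 12 rows; each row is the pose to reach, as a shift and turn from the pose commanded when the call began, along the tool's axes at that moment; what a row does not reach only later rows make up. A row lasts 1/12 s, in which the tool goes at most 41.7 mm and 7.16 degrees, less where a joint would pass 70% of its speed; a pose out of reach is approached as far as the arm can. A call with a gripper value outside its range is refused whole. The fingers move at their own pace and stop on an object; FORCE is the grip in N (left out, the last holds). Time passes only in rows, so rows that repeat a pose let the fingers close. It gives the time, the measured TCP pose, the force, the opening and the grip force at its end, in the units of the state.
- telemetry.observe(): the state, without advancing time (a new reading comes with each control period).
- vision.read_camera(name): name is "scene" or "top"; returns (picture, depth): 420x560x3 uint8, red, green, blue; 420x560 float32, m along the optical axis (not along the pixel's ray), 0 where there is no reading.
- vision.get_calibration(name): a dict with "camera_matrix" (3x3 intrinsics, pixels), "dist" ([k1, k2, p1, p2, k3] as OpenCV has them; the pictures are not rectified), "rvec" (rotation vector, rad) and "tvec" (3), from world to camera coordinates, as OpenCV has them. Camera axes: x right, y down, z forward; pixel columns grow to the right and rows downward; lengths in m; the calibration is good to about 2 mm. A picture is of the moment at which its call begins. get_calibration takes no time and is no camera call.
- ticket.hand_in(): hands the job in; it is judged then, once.
The state is a dict: "time": time; "qpos": joint angles; "qvel": joint speeds; "joint_efforts": joint torques, N m; "tool_pos": TCP position; "tool_rot": TCP orientation; "contact_force": force on the tool from outside, world axes, zero at the start; "torque": the same for the moment, N m; "opening": finger opening in m; "grip_force": force on a finger pad.
Only numpy, scipy, OpenCV 4.12 (cv2) and the standard library are available. Lean on these libraries where they do the work, as an engineer would, in place of code of your own. Each camera call takes 0.05 s, during which the arm holds its last target. There are 200 camera calls.

### The job

Fit the single-cell holder in the spectrophotometer: slide the sample-compartment cover fully open, lift the holder from the bench, set it flat on the compartment floor with its thumbscrew lug towards the front, and press it fully home into the corner, firmly against the rear stop and the left stop at once. Finish while still holding it pressed against both stops (do not let go), so that a colleague can tighten the thumbscrew; leave the cover open and the other things on the bench where they are.

Things in the scene. Friction and masses are not known exactly. Their poses are not given: they have to be found in the camera images.
- spectrophotometer: white bench instrument, fixed, 300 (x) x 380 (y) x 160 high mm. Origin: centre of underside, on the bench; x to its rear, y to its left as seen from its front, z up. Sloping console on the front 90 mm. In the flat top (z 160) opens the black sample compartment: x -45 to 105, y 5 to 145, floor at z 70 mm (smooth metal, friction 0.25), upright walls; two steel stops stand near its rear left
- cover (a joint): slide of the flat grey compartment cover, 166 x 160 x 6 mm, its upper face at instrument z 167 mm. 0 = closed, 0.15 m = fully open at its end stop; it opens towards the instrument's -y (right), over the housing. Drags with about 2 N and stays where left; starts closed or up to 50 mm open
- cover_grip (a point): centre of the top edge of the cover's upright grip rib: 12 mm thick (instrument y), 80 mm long (instrument x), 24 mm high above the cover's upper face. At instrument x 30, z 191 mm, and y 15 mm when closed; moves with the cover. Axes as the instrument's
- stop_corner (a point): point on the compartment floor where the planes of the two stop faces meet, at instrument (65, 105, 70) mm; axes as the instrument's. The holder seated home has its holder_corner here
- rear_stop: fixed bar of smooth ground steel on the compartment floor, 10 (x) x 34 (y) x 32 high mm, origin at the centre of its underside; its flat front face (-x side, at instrument x = 65 mm) is the rear stop. 40 mm from that face to the compartment's rear wall
- left_stop: fixed bar of smooth ground steel on the compartment floor, 38 (x) x 10 (y) x 32 high mm, origin at the centre of its underside; its flat right face (-y side, at instrument y = 105 mm) is the left stop. 40 mm from that face to the compartment's left wall
- cell_holder: single-cell holder: loose aluminium block 44 (x) x 40 (y) x 75 high mm, 0.3 to 0.5 kg, one square well in its top. At the foot of its front (-x) face a lug 22 long x 26 wide x 8 mm with a brass thumbscrew, 22 mm high. Origin: centre of the block's underside, lug not counted. Starts upright on the bench left of the instrument, lug towards the robot within 35 degrees. Home: axes as the instrument's
- holder_corner (a point): bottom corner of the cell holder where its rear (+x) and left (+y) faces meet, at (22, 20, 0) mm of the holder; axes as the holder's
- four_cell_holder: bystander: long low aluminium block 110 x 34 x 45 high mm with four wells, loose on the bench; origin at the centre of its underside. It and the single-cell holder may have changed places
- cuvette_rack: bystander: white tray 70 x 100 mm with clear cuvettes, 53 mm high, loose on the bench; origin at the centre of its underside
- reagent_jar: bystander: jar 64 mm in diameter, 95 mm high, white cap, loose on the bench; origin at the centre of its underside
Mind the look-alikes: they are no part of the job. Leave any green look-alike of the cell_holder alone.

How it is judged:
By the outcome, as a careful person would: the job done as asked, in the order asked, and still so for the second after the job is handed in, while the arm keeps its last pose, push and grip.
It also fails if it takes over 66 s, if anything falls off the work surface, if the arm or the gripper's body presses on something with over 40 N, if the wrist force passes 120 N, or if a joint passes its speed limit or range.

## Working session

There is one attempt and no reset: what is moved stays moved. The work goes in short steps, Python scripts to look and compute and a shell command to move; the robot and the scene stay as the last step left them, time stands still between calls to the robot, and variables do not carry over. Pictures are saved under pics/ and viewed, at most 10 in all, crops included, and the job is handed in when it is done.

```bash
ls; mkdir -p pics; cat > h.py <<'E'
import numpy as np,cv2
from cell import telemetry,vision,ticket
def cam(n):
    c=vision.get_calibration(n);K=np.array(c["camera_matrix"],float);d=np.array(c["dist"],float)
    R=cv2.Rodrigues(np.array(c["rvec"],float))[0];t=np.array(c["tvec"],float).ravel();return K,d,R,t
def ray(n,uv):
    K,d,R,t=cam(n);p=cv2.undistortPoints(np.array(uv,float).reshape(-1,1,2),K,d).reshape(-1,2)
    D=np.c_[p,np.ones(len(p))];return -R.T@t,D@R   # centre, dirs (unit depth)
def onz(n,uv,z):
    C,D=ray(n,uv);return C+D*((z-C[2])/D[:,2])[:,None]
def cloud(n,dep):
    v,u=np.mgrid[0:420,0:560];C,D=ray(n,np.c_[u.ravel(),v.ravel()])
    return (C+D*dep.reshape(-1,1)).reshape(420,560,3)
E
python3 - <<'E'
from h import *
for n in("scene","top"):
    im,d=vision.read_camera(n);np.savez(f"{n}0.npz",im=im,d=d);cv2.imwrite(f"pics/{n}0.png",cv2.resize(im[:,:,::-1],(784,588)))
    K,_,R,t=cam(n);print(n,-R.T@t,R[2])
print(telemetry.observe())
E
```

```text
pics
scene [0.89031811 0.71075239 0.85538219] [-0.30027667 -0.56097977 -0.77145034]
top [0.44745251 0.14796352 1.17352935] [ 0.13312117  0.00186029 -0.99109802]
{'time': 0.1, 'qpos': array([ 1.00998254e+00,  3.42633441e-01,  1.52490039e+00,  2.08159506e-05,
        1.27540639e+00, -1.46019300e-01]), 'qvel': array([ 0.000321  , -0.00215756, -0.00217695,  0.00041455,  0.00040345,
       -0.00107719]), 'joint_efforts': array([ 2.69413751e-03, -4.31999516e+01, -2.44696534e+01,  7.20267836e-02,
        5.25200833e-02, -8.51030700e-05]), 'tool_pos': array([0.2114989 , 0.48038465, 0.40413184]), 'tool_rot': array([-3.14026233e+00, -2.15765949e-04,  2.72679195e+00]), 'contact_force': array([-0.06010975, -0.46528964, -0.87308462]), 'torque': array([-0.00543383,  0.01325632, -0.03512229]), 'grip_force': 0.0, 'opening': 0.0922265048948099}
```

View pics/scene0.png

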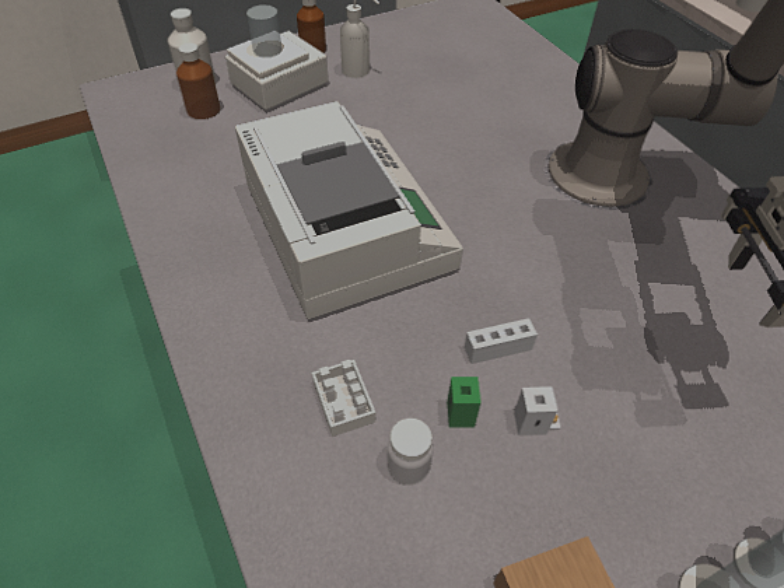

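View pics/top0.png

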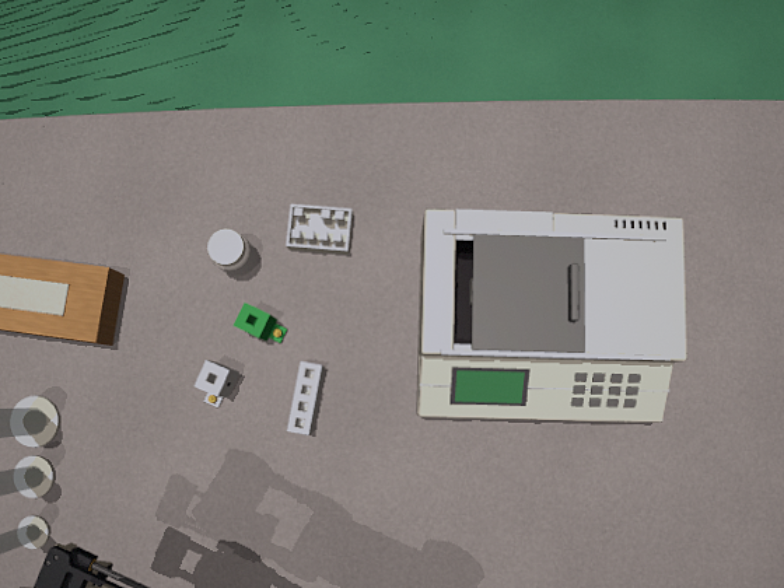

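Scene: the bare aluminium block with a single well and brass screw is at (538,408), the green look-alike at (463,400), the four-well block at (500,338), and the cover is partly open with its rib at (323,152). Top (784-px scale): aluminium block (213,378) with its lug at (212,399); green block (255,321); four-cell holder (305,397); rib (573,292). The aluminium one fits: single well, not green, lug towards the robot. Next I crop it and measure.

```bash
python3 - <<'E'
from h import *
a=np.load("top0.npz");im,d=a["im"],a["d"]
P=cloud("top",d);hsv=cv2.cvtColor(im,cv2.COLOR_RGB2HSV)
crop=im[235:310,120:220,::-1];cv2.imwrite("pics/crop.png",cv2.resize(crop,(800,600),interpolation=cv2.INTER_CUBIC))
print("bench z",np.median(P[340:400,250:400,2]))
def rect(mask,z,name):
    cs,_=cv2.findContours(mask.astype(np.uint8),cv2.RETR_EXTERNAL,cv2.CHAIN_APPROX_NONE)
    c=max(cs,key=cv2.contourArea).reshape(-1,2)
    W=onz("top",c,z)[:,:2]
    r=cv2.minAreaRect((W*1000).astype(np.float32));print(name,"z",z,"c",r[0],"size",r[1],"ang",r[2]);print(cv2.boxPoints(r).round(1).tolist());return r
Z=P[:,:,2];v,u=np.mgrid[0:420,0:560]
rect((Z>.068)&(Z<.082)&(u>135)&(u<175)&(v>250)&(v<300)&(hsv[:,:,1]<70),.075,"holder")
m=(Z>.15)&(Z<.20)&(u>280)
rect(m,.160,"housing top")
rect((Z>.180)&(Z<.2)&(u>380)&(u<440),.191,"rib")
cov=(Z>.15)&(Z<.18)&(hsv[:,:,2]<140)&(u>320)&(u<440)&(v>160)&(v<255)
rect(cov,.167,"cover");print("cover z",np.median(Z[cov]))
# scene check holder
a=np.load("scene0.npz");im2,d2=a["im"],a["d"];P2=cloud("scene",d2)
m=(abs(P2[:,:,2]-.075)<.004)
m[:270]=0;m[310:]=0;m[:,:365]=0;m[:,402:]=0
print("scene holder top z mean xy",P2[m].mean(0),m.sum())
E
```

```text
bench z -0.0005767373319162106
holder z 0.075 c (484.0888977050781, 424.1229553222656) size (42.024200439453125, 44.68996047973633) ang 65.58029174804688
[[455.1000061035156, 414.20001220703125], [495.70001220703125, 395.79998779296875], [513.0999755859375, 434.0], [472.3999938964844, 452.5]]
housing top z 0.16 c (602.9515380859375, -86.20028686523438) size (379.0751647949219, 211.1956329345703) ang 87.08625793457031
[[487.8999938964844, -270.1000061035156], [698.7999877929688, -280.8999938964844], [718.0, 97.69999694824219], [507.1000061035156, 108.5]]
rib z 0.191 c (586.1915893554688, -104.80064392089844) size (9.839133262634277, 80.36258697509766) ang 86.58541107177734
[[545.7999877929688, -107.30000305175781], [626.0, -112.0999984741211], [626.5999755859375, -102.30000305175781], [546.4000244140625, -97.5]]
cover z 0.167 c (591.0645141601562, -34.519447326660156) size (184.76622009277344, 165.11068725585938) ang 87.05655670166016
[[503.8999938964844, -122.5], [668.7999877929688, -131.0], [678.2999877929688, 53.5], [513.4000244140625, 62.0]]
cover z 0.16634922686251397
scene holder top z mean xy [0.48625479 0.42665288 0.0737212 ] 352
```

View pics/crop.png

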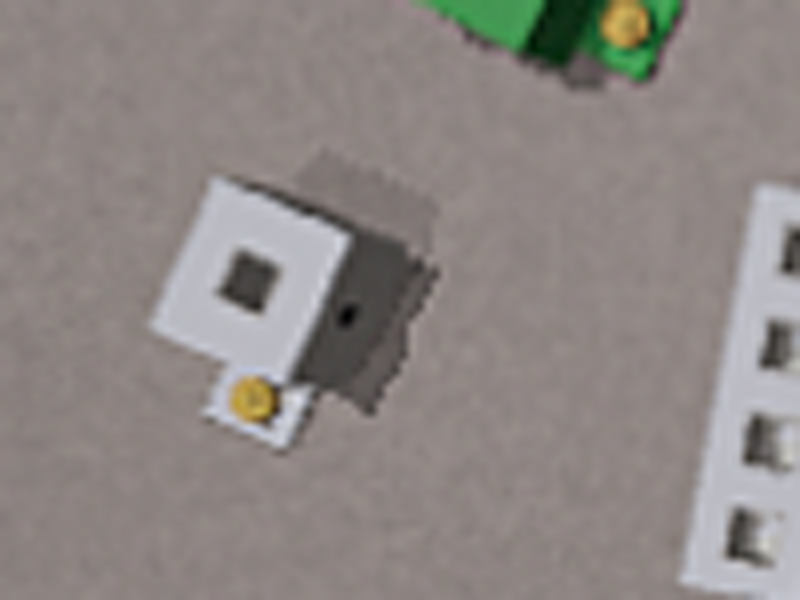

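The crop confirms it: plain aluminium block with one well, top face at about (250,280), brass screw on the lug at (255,400), green twin separate at upper right. The measured sizes match: holder 42x45, housing top 379x211, rib 80x10, with yaws of -24.4° and -2.9°. Cover is about 34 mm open.

```bash
cat >> h.py <<'E'
YAW=np.radians(-2.9);O=np.array([.558,-.0839])
def inst(x,y):   # instrument mm -> world m
    c,s=np.cos(YAW),np.sin(YAW);return O+np.array([c*x-s*y,s*x+c*y])/1000
def shift(x,y,z,yawdeg):
    s=telemetry.observe();p=np.array(s["tool_pos"]);from scipy.spatial.transform import Rotation as Ro
    R=Ro.from_euler("xyz",s["tool_rot"]).as_matrix();yw=s["tool_rot"][2]
    print("t",round(s["time"],2),"pos",(p*1000).round(1),"rot",s["tool_rot"].round(4),"F",s["contact_force"].round(1),"open",round(s["opening"],4),"grip",round(s["grip_force"],1))
    dr=(np.radians(yawdeg)-yw+np.pi)%(2*np.pi)-np.pi
    print("dxyz mm",(R.T@(np.array([x,y,z])-p)*1000).round(1),"roll",round(-dr,4))
E
python3 -c "
from h import *
print(inst(30,-19),inst(30,-135),inst(65,105));shift(.5865,-.105,.385,177.1)"
```

```text
[ 0.58700031 -0.10439346] [ 0.58113153 -0.2202449 ] [0.62822902 0.01767699]
t 0.1 pos [211.5 480.4 404.1] rot [-3.1403e+00 -2.0000e-04  2.7268e+00] F [-0.1 -0.5 -0.9] open 0.0922 grip 0.0
dxyz mm [-579.1 -384.6   19.5] roll -0.3642
```

```bash
python3 -m crank '[[0,-579,-385,10,-0.364],[0,-579,-385,10,-0.364],[0,-579,-385,10,-0.364],[0,-579,-385,10,-0.364],[0,-579,-385,10,-0.364],[0,-579,-385,10,-0.364],[0,-579,-385,10,-0.364],[0,-579,-385,10,-0.364],[0,-579,-385,10,-0.364],[0,-579,-385,10,-0.364],[0,-579,-385,10,-0.364],[0,-579,-385,10,-0.364]]' 20; python3 -c "
from h import *
shift(.5865,-.105,.385,177.1)"
```

```text
time: 1.1
tool_pos: [0.4746, 0.0685, 0.3975]
tool_rot: [3.141, -0.0, 3.091]
contact_force: [1.8, 1.5, 0.5]
opening: 0.0461
grip_force: 0.0
t 1.1 pos [474.6  68.5 397.5] rot [ 3.1414e+00 -4.0000e-04  3.0905e+00] F [1.8 1.5 0.5] open 0.0461 grip 0.0
dxyz mm [-120.6 -167.6   12.5] roll -0.0004
```

```bash
python3 -m crank '[[0,-114,-158,5,0],[0,-114,-158,5,0],[0,-114,-158,5,0],[0,-114,-158,5,0],[0,-114,-158,5,0],[0,-114,-158,5,0],[0,-114,-158,5,0],[0,-114,-158,5,0]]'; python3 - <<'E'
from h import *
shift(.5865,-.105,.350,177.1)
im,d=vision.read_camera("scene");cv2.imwrite("pics/s1.png",cv2.resize(im[60:200,150:350,::-1],(800,560)))
E
```

```text
time: 1.77
tool_pos: [0.5795, -0.0926, 0.3922]
tool_rot: [3.141, -0.002, 3.091]
contact_force: [-0.8, 0.4, -0.4]
opening: 0.0459
grip_force: 0.0
t 1.77 pos [579.5 -92.6 392.2] rot [ 3.1407e+00 -1.6000e-03  3.0906e+00] F [-0.8  0.4 -0.4] open 0.0459 grip 0.0
dxyz mm [ -7.7 -12.1  42.1] roll -0.0004
```

View pics/s1.png

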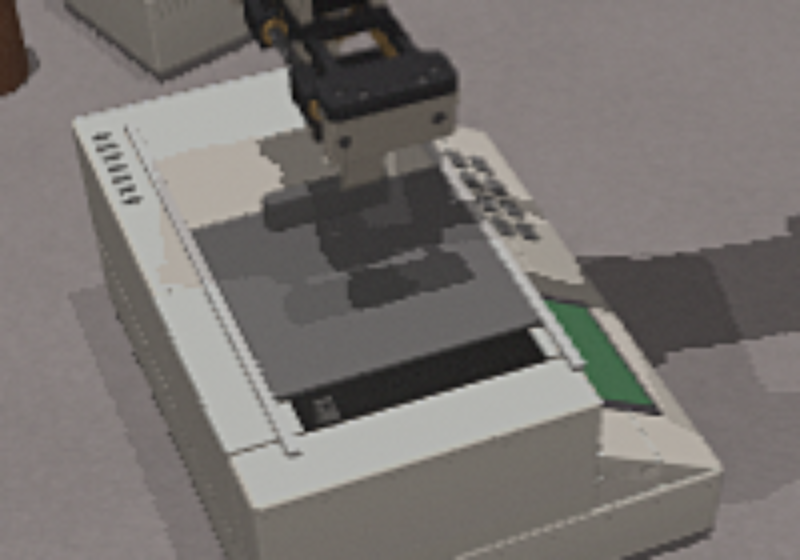

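The finger shows just above the rib (rib around (330,195), fingertips around (370,180)); I centre over it and descend.

```bash
python3 -m crank '[[0,-8,-12,0,0],[0,-8,-12,0,0],[0,-8,-12,0,0],[0,-8,-12,0,0],[0,-8,-12,20,0],[0,-8,-12,32,0],[0,-8,-12,38,0],[0,-8,-12,38,0],[0,-8,-12,38,0]]'; python3 -c "
from h import *
shift(.5865,-.105,.350,177.1)"
```

```text
time: 2.57
tool_pos: [0.5872, -0.105, 0.3551]
tool_rot: [3.141, 0.0, 3.091]
contact_force: [0.7, 0.6, 0.1]
opening: 0.0458
grip_force: 0.0
t 2.57 pos [ 587.2 -105.   355.1] rot [3.1415e+00 1.0000e-04 3.0913e+00] F [0.7 0.6 0.1] open 0.0458 grip 0.0
dxyz mm [ 0.7 -0.1  5.1] roll 0.0003
```

```bash
python3 -m crank '[[0,0,0,4,0],[-1,0,0,4,0],[-1,0,0,4,0],[-1,0,0,4,0],[-1,0,0,4,0],[-1,0,0,4,0],[-1,0,0,4,0]]' 20; python3 -c "
from h import *
x,y=inst(30,-135);shift(x,y,.351,177.1)"
```

```text
time: 3.15
tool_pos: [0.5873, -0.1055, 0.3509]
tool_rot: [-3.141, 0.0, 3.091]
contact_force: [-0.0, -1.3, 1.1]
opening: 0.0116
grip_force: 20.0
t 3.15 pos [ 587.3 -105.5  350.9] rot [-3.1413e+00  4.0000e-04  3.0907e+00] F [-0.  -1.3  1.1] open 0.0116 grip 20.0
dxyz mm [ 3.000e-01 -1.149e+02 -1.000e-01] roll -0.0003
```

```bash
python3 -m crank '[[-1,0,-12,0,0],[-1,0,-28,0,0],[-1,0,-44,0,0],[-1,0,-60,0,0],[-1,0,-76,0,0],[-1,0,-90,0,0],[-1,0,-100,0,0],[-1,0,-107,0,0],[-1,0,-111,0,0],[-1,0,-111,0,0],[-1,0,-111,0,0]]'; python3 -c "
from h import *
x,y=inst(30,-135);shift(x,y,.351,177.1)"
python3 -m crank '[[-1,0,-2,0,0],[-1,0,-4,0,0],[-1,0,-6,0,0],[-1,0,-7,0,0],[-1,0,-7,0,0],[-1,0,-7,0,0]]'; python3 -c "
from h import *
x,y=inst(30,-135);shift(x,y,.351,177.1)"
```

```text
time: 4.07
tool_pos: [0.5814, -0.2166, 0.3509]
tool_rot: [-3.141, -0.0, 3.091]
contact_force: [-4.4, -1.8, 4.3]
opening: 0.0119
grip_force: 20.0
t 4.07 pos [ 581.4 -216.6  350.9] rot [-3.1407e+00 -5.0000e-04  3.0906e+00] F [-4.4 -1.8  4.3] open 0.0119 grip 20.0
dxyz mm [ 0.1 -3.7 -0.1] roll -0.0004
time: 4.57
tool_pos: [0.5812, -0.2222, 0.3509]
tool_rot: [3.14, -0.001, 3.092]
contact_force: [-5.4, 2.7, 5.7]
opening: 0.0118
grip_force: 20.0
t 4.57 pos [ 581.2 -222.2  350.9] rot [ 3.1402e+00 -1.0000e-03  3.0918e+00] F [-5.4  2.7  5.7] open 0.0118 grip 20.0
dxyz mm [ 0.1  1.9 -0.1] roll 0.0008
```

```bash
python3 -m crank '[[-1,0,-1,0,0],[-1,0,-2,0,0],[-1,0,-3,0,0],[-1,0,-3,0,0],[-1,0,-3,0,0]]'; python3 -m crank '[[-1,0,-1,0,0],[-1,0,-2,0,0],[-1,0,-3,0,0],[-1,0,-3,0,0],[-1,0,-3,0,0]]'
```

```text
time: 4.98
tool_pos: [0.5813, -0.223, 0.3508]
tool_rot: [3.136, -0.002, 3.093]
contact_force: [-4.6, 13.4, 7.6]
opening: 0.0115
grip_force: 20.0
time: 5.4
tool_pos: [0.5813, -0.2239, 0.3507]
tool_rot: [3.131, -0.002, 3.094]
contact_force: [-3.5, 22.2, 10.0]
opening: 0.0119
grip_force: 20.0
```

The force rose against the end stop, so the cover is fully open. I release and lift.

```bash
python3 -m crank '[[-1,0,5,0,0],[-1,0,6,0,0],[0,0,6,0,0],[0,0,6,0,0],[0,0,6,0,0],[0,0,6,-15,0],[0,0,6,-35,0],[0,0,6,-55,0],[0,0,6,-55,0]]'; python3 - <<'E'
from h import *
shift(.485,.425,.36,155.6)
im,d=vision.read_camera("top");np.savez("top1.npz",im=im,d=d);cv2.imwrite("pics/t1.png",cv2.resize(im[130:310,280:500,::-1],(733,600)))
E
```

```text
time: 6.15
tool_pos: [0.5819, -0.2236, 0.4098]
tool_rot: [-3.139, 0.007, 3.091]
contact_force: [0.4, 0.7, 0.5]
opening: 0.0456
grip_force: 0.0
t 6.15 pos [ 581.9 -223.6  409.8] rot [-3.1386  0.0071  3.0908] F [0.4 0.7 0.5] open 0.0456 grip 0.0
dxyz mm [130.1 643.   46.9] roll 0.3751
```

View pics/t1.png

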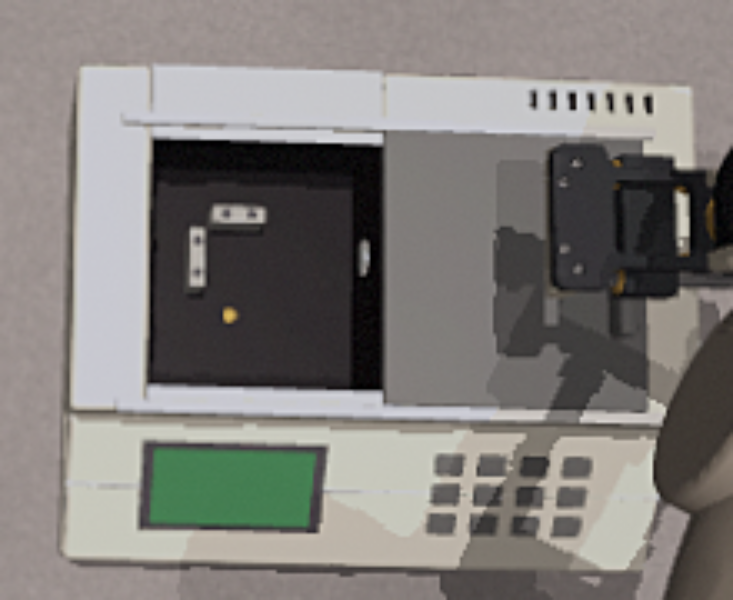

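The cover is fully open; rear stop at (238,215), left stop at (197,258). I measure the stops and head for the holder.

```bash
python3 - <<'E'
from h import *
a=np.load("top1.npz");im,d=a["im"],a["d"];g=cv2.cvtColor(im,cv2.COLOR_RGB2GRAY)
m=np.zeros((420,560),np.uint8);m[182:222,331:365]=(g[182:222,331:365]>120)
m[:]=m
n,l,s,c=cv2.connectedComponentsWithStats(m)
P=cloud("top",d)
for i in range(1,n):
    if s[i,4]<30: continue
    cs,_=cv2.findContours((l==i).astype(np.uint8),cv2.RETR_EXTERNAL,cv2.CHAIN_APPROX_NONE)
    W=onz("top",cs[0].reshape(-1,2),.102)[:,:2]*1000;r=cv2.minAreaRect(W.astype(np.float32))
    print(s[i],"centroid",onz("top",[c[i]],.102)[0]*1000,"rect",r,"z",np.median(P[l==i][:,2]))
print("expect rear",inst(70,0),"model rear/left faces; stop corner",inst(65,105))
E
python3 -m crank '[[0.6,130,610,0,0.375],[0.6,130,610,0,0.375],[0.6,130,610,0,0.375],[0.6,130,610,0,0.375],[0.6,130,610,0,0.375],[0.6,130,610,0,0.375],[0.6,130,610,0,0.375],[0.6,130,610,0,0.375],[0.6,130,610,0,0.375],[0.6,130,610,0,0.375],[0.6,130,610,0,0.375],[0.6,130,610,0,0.375]]'
python3 -m crank '[[0.8,0,0,0,0],[0.8,0,0,0,0],[0.8,0,0,0,0]]'; python3 -c "
from h import *
shift(.485,.425,.40,155.6)"
```

```text
[344 192  16   5  69] centroid [632.21966273  -5.64051506 102.        ] rect ((632.3660888671875, -6.147300720214844), (31.84979248046875, 8.556905746459961), 88.63528442382812) z 0.101282669290792
[337 198   5  18  76] centroid [606.48463291  21.79821453 102.        ] rect ((606.4154663085938, 21.323400497436523), (8.431353569030762, 36.185935974121094), 87.70191955566406) z 0.10038802518801437
expect rear [ 0.62791036 -0.08744151] model rear/left faces; stop corner [0.62822902 0.01767699]
time: 7.2
tool_pos: [0.5015, 0.2708, 0.4044]
tool_rot: [-3.141, -0.001, 2.716]
contact_force: [1.1, -0.9, 0.3]
opening: 0.0732
grip_force: 0.0
time: 7.45
tool_pos: [0.5022, 0.2688, 0.4046]
tool_rot: [-3.14, -0.001, 2.717]
contact_force: [0.2, -0.3, -0.1]
opening: 0.0817
grip_force: 0.0
t 7.45 pos [502.2 268.8 404.6] rot [-3.1401e+00 -1.0000e-03  2.7166e+00] F [ 0.2 -0.3 -0.1] open 0.0817 grip 0.0
dxyz mm [ 80.1 135.2   4.4] roll 0.0009
```

```bash
python3 -m crank '[[0.9,80,135,0,0],[0.9,80,135,0,0],[0.9,80,135,0,0],[0.9,80,135,0,0],[0.9,80,135,0,0],[0.9,80,135,0,0],[0.9,80,135,0,0]]'; python3 - <<'E'
from h import *
shift(.485,.425,.218,155.6)
im,d=vision.read_camera("scene");P=cloud("scene",d);Z=P[:,:,2]
m=(abs(Z-.075)<.005);m[:260]=0;m[320:]=0;m[:,350:]&=True;m[:,:360]=0;m[:,410:]=0
cs,_=cv2.findContours(m.astype(np.uint8),cv2.RETR_EXTERNAL,cv2.CHAIN_APPROX_NONE);c=max(cs,key=cv2.contourArea).reshape(-1,2)
r=cv2.minAreaRect((onz("scene",c,.075)[:,:2]*1000).astype(np.float32));print(r)
cv2.imwrite("pics/s2.png",cv2.resize(im[180:330,300:500,::-1],(800,600)))
E
```

```text
time: 8.03
tool_pos: [0.4861, 0.4234, 0.4052]
tool_rot: [-3.14, -0.0, 2.714]
contact_force: [-0.6, 0.7, -0.0]
opening: 0.0871
grip_force: 0.0
t 8.03 pos [486.1 423.4 405.2] rot [-3.1403e+00 -1.0000e-04  2.7141e+00] F [-0.6  0.7 -0. ] open 0.0871 grip 0.0
dxyz mm [  1.6   1.2 187.2] roll -0.0016
((487.59075927734375, 426.7037048339844), (41.47301483154297, 45.88212966918945), 67.02657318115234)
```

View pics/s2.png

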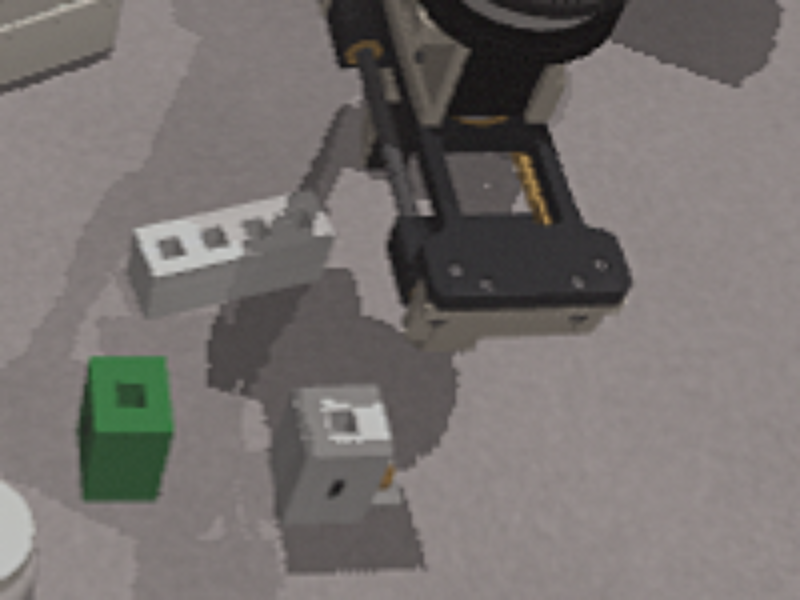

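The holder stands free at (340,450), well clear of the green twin at (125,430) and the four-cell block; the open fingers are above it. I descend.

```bash
python3 -m crank '[[1,0,2,35,0],[1,0,2,75,0],[1,0,2,115,0],[1,0,2,145,0],[1,0,2,170,0],[1,0,2,183,0],[1,0,2,187,0],[1,0,2,187,0],[1,0,2,187,0]]'; python3 -m crank '[[-1,0,0,0,0],[-1,0,0,0,0],[-1,0,0,0,0],[-1,0,0,0,0],[-1,0,0,0,0],[-1,0,0,0,0],[-1,0,0,0,0],[-1,0,0,0,0]]' 40
```

```text
time: 8.83
tool_pos: [0.4869, 0.426, 0.22]
tool_rot: [3.14, 0.001, 2.714]
contact_force: [-0.4, -0.2, 0.6]
opening: 0.0915
grip_force: 0.0
time: 9.5
tool_pos: [0.4859, 0.4267, 0.2187]
tool_rot: [-3.141, -0.0, 2.716]
contact_force: [-0.6, -2.7, 0.5]
opening: 0.0432
grip_force: 0.9
```

```bash
python3 -m crank '[[-1,0,0,0,0],[-1,0,0,0,0],[-1,0,0,0,0],[-1,0,0,0,0]]' 40; python3 - <<'E'
from h import *
shift(.486,.4265,.42,177.1)
E
```

```text
time: 9.83
tool_pos: [0.4859, 0.4266, 0.2187]
tool_rot: [-3.141, -0.0, 2.716]
contact_force: [-1.1, -2.3, 0.6]
opening: 0.0397
grip_force: 40.0
t 9.83 pos [485.9 426.6 218.7] rot [-3.1409e+00 -3.0000e-04  2.7158e+00] F [-1.1 -2.3  0.6] open 0.0397 grip 40.0
dxyz mm [-0.000e+00 -2.000e-01 -2.013e+02] roll -0.3751
```

```bash
python3 -m crank '[[-1,0,0,-10,0],[-1,0,0,-25,0],[-1,0,0,-60,0],[-1,0,0,-100,0],[-1,0,0,-140,0],[-1,0,0,-175,0],[-1,0,0,-200,0],[-1,0,0,-210,0],[-1,0,0,-210,0],[-1,0,0,-210,0]]' 60; python3 - <<'E'
from h import *
shift(.597,-.010,.43,177.1)
E
```

```text
time: 10.67
tool_pos: [0.4858, 0.4267, 0.4275]
tool_rot: [-3.14, -0.001, 2.716]
contact_force: [-0.2, -0.8, -5.1]
opening: 0.0396
grip_force: 60.0
t 10.67 pos [485.8 426.7 427.5] rot [-3.1404e+00 -9.0000e-04  2.7159e+00] F [-0.2 -0.8 -5.1] open 0.0396 grip 60.0
dxyz mm [-281.6 -351.8   -2.3] roll -0.3751
```

```bash
python3 -m crank '[[-1,-15,-18,0,-0.03],[-1,-38,-47,0,-0.06],[-1,-63,-78,0,-0.1],[-1,-88,-110,0,-0.14],[-1,-113,-141,0,-0.18],[-1,-138,-172,0,-0.22],[-1,-163,-203,0,-0.26],[-1,-188,-235,0,-0.3],[-1,-213,-266,0,-0.34],[-1,-238,-297,0,-0.375],[-1,-260,-325,0,-0.375],[-1,-275,-344,0,-0.375]]'; python3 -m crank '[[-1,-5,-6,0,0],[-1,-5,-6,0,0],[-1,-5,-6,0,0],[-1,-5,-6,0,0]]';python3 - <<'E'
from h import *
shift(.597,-.010,.43,177.1)
E
```

```text
time: 11.67
tool_pos: [0.5946, -0.0036, 0.4254]
tool_rot: [-3.141, -0.005, 3.089]
contact_force: [-0.0, 0.0, -4.3]
opening: 0.0395
grip_force: 60.0
time: 12.0
tool_pos: [0.5988, -0.0051, 0.4275]
tool_rot: [3.141, -0.003, 3.092]
contact_force: [-0.6, 0.1, -4.4]
opening: 0.0399
grip_force: 60.0
t 12.0 pos [598.8  -5.1 427.5] rot [ 3.1406e+00 -2.5000e-03  3.0920e+00] F [-0.6  0.1 -4.4] open 0.0399 grip 60.0
dxyz mm [ 1.5 -5.  -2.5] roll 0.0011
```

```bash
python3 -m crank '[[-1,1.5,-5,0,0],[-1,1.5,-5,0,0],[-1,1.5,-5,0,0],[-1,1.5,-5,25,0],[-1,1.5,-5,50,0],[-1,1.5,-5,50,0],[-1,1.5,-5,50,0]]';python3 - <<'E'
from h import *
shift(.597,-.010,.30,177.1)
im,d=vision.read_camera("top");np.savez("top2.npz",im=im,d=d)
im2,d=vision.read_camera("scene")
a=cv2.resize(im[130:290,300:460,::-1],(400,600));b=cv2.resize(im2[80:200,190:330,::-1],(400,343))
o=np.zeros((600,800,3),np.uint8);o[:,:400]=a;o[:343,400:]=b;cv2.imwrite("pics/t2.png",o)
E
```

```text
time: 12.58
tool_pos: [0.5971, -0.0109, 0.3781]
tool_rot: [3.141, -0.003, 3.091]
contact_force: [-0.0, 0.6, -3.4]
opening: 0.0397
grip_force: 60.0
t 12.58 pos [597.1 -10.9 378.1] rot [ 3.1412e+00 -2.9000e-03  3.0913e+00] F [-0.   0.6 -3.4] open 0.0397 grip 60.0
dxyz mm [-0.1  0.9 78.1] roll 0.0003
```

View pics/t2.png

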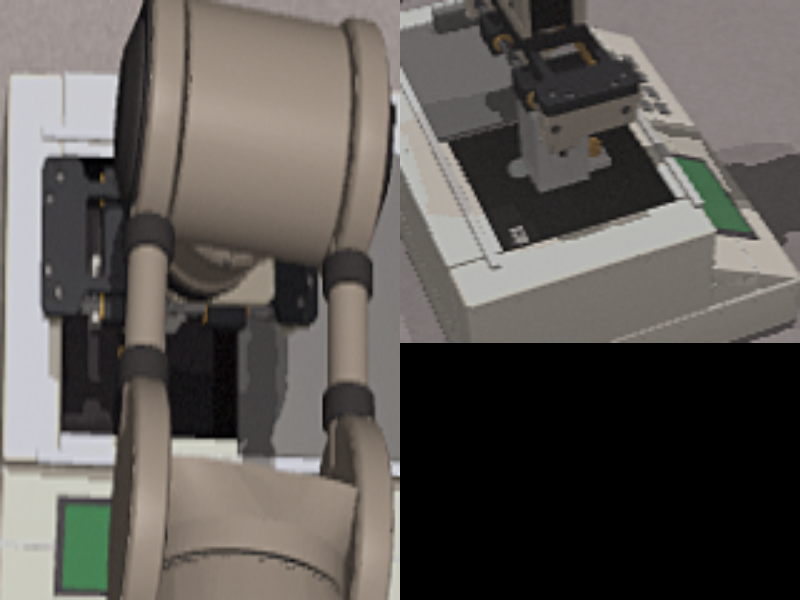

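The holder hangs over the open compartment (right panel, (560,170)) with its lug and screw facing the front at (595,145); nothing is in the way. I descend.

```bash
python3 -m crank '[[-1,0,0,20,0],[-1,0,0,42,0],[-1,0,0,62,0],[-1,0,0,76,0],[-1,0,0,83,0],[-1,0,0,85,0],[-1,0,0,85,0],[-1,0,0,85,0]]'; python3 -m crank '[[-1,0,0,2,0],[-1,0,0,3,0],[-1,0,0,4,0],[-1,0,0,4,0],[-1,0,0,4,0]]'
```

```text
time: 13.35
tool_pos: [0.5978, -0.0113, 0.2953]
tool_rot: [-3.141, 0.003, 3.091]
contact_force: [-0.3, 0.2, -3.4]
opening: 0.0397
grip_force: 60.0
time: 13.77
tool_pos: [0.5973, -0.0113, 0.2898]
tool_rot: [3.142, 0.0, 3.091]
contact_force: [0.5, -0.8, -3.9]
opening: 0.0398
grip_force: 60.0
```

```bash
python3 -m crank '[[-1,0,0,0.7,0],[-1,0,0,1.5,0],[-1,0,0,1.5,0],[-1,0,0,1.5,0]]'; python3 -m crank '[[-1,0,0,0.5,0],[-1,0,0,1,0],[-1,0,0,1,0],[-1,0,0,1,0]]'
```

```text
time: 14.1
tool_pos: [0.5974, -0.0113, 0.2886]
tool_rot: [3.142, 0.001, 3.091]
contact_force: [-0.7, 0.1, 1.1]
opening: 0.0395
grip_force: 60.0
time: 14.43
tool_pos: [0.5973, -0.0113, 0.2886]
tool_rot: [-3.142, 0.001, 3.091]
contact_force: [-2.7, -0.2, 6.9]
opening: 0.0398
grip_force: 60.0
```

```bash
python3 -m crank '[[-1,-1.5,0,0,0],[-1,-3,0,0,0],[-1,-4.5,0,0,0],[-1,-6,0,0,0],[-1,-6,0,0,0],[-1,-6,0,0,0]]'; python3 -m crank '[[-1,-1,0,0,0],[-1,-2,0,0,0],[-1,-3,0,0,0],[-1,-3,0,0,0],[-1,-3,0,0,0]]'
```

```text
time: 14.93
tool_pos: [0.6035, -0.0116, 0.2886]
tool_rot: [-3.142, 0.002, 3.091]
contact_force: [-2.7, 1.4, 6.0]
opening: 0.0396
grip_force: 60.0
time: 15.35
tool_pos: [0.6063, -0.0117, 0.2886]
tool_rot: [-3.142, 0.001, 3.091]
contact_force: [-2.2, 0.1, 7.4]
opening: 0.0395
grip_force: 60.0
```

```bash
python3 -m crank '[[-1,0,1.5,0,0],[-1,0,3,0,0],[-1,0,4,0,0],[-1,0,4,0,0],[-1,0,4,0,0]]'; python3 -c "
from h import *
s=telemetry.observe();print(s['tool_pos'],s['tool_rot'],s['contact_force'],s['torque'])"
```

```text
time: 15.77
tool_pos: [0.6065, -0.0084, 0.2886]
tool_rot: [-3.14, 0.001, 3.091]
contact_force: [-2.5, -2.8, 8.1]
opening: 0.0394
grip_force: 60.0
[ 0.60648297 -0.00841298  0.28861648] [-3.14006424e+00  1.22516527e-03  3.09074614e+00] [-2.50413339 -2.78284429  8.14491516] [-0.51320161  0.73702777 -0.02460319]
```

```bash
python3 -m crank '[[-1,-0.7,0,0,0],[-1,-1.4,0,0,0],[-1,-2,0,0,0],[-1,-2,0,0,0],[-1,-2,0,0,0]]'; python3 -m crank '[[-1,-0.7,0,0,0],[-1,-1.4,0,0,0],[-1,-2,0,0,0],[-1,-2,0,0,0],[-1,-2,0,0,0]]'; python3 -c "
from h import *
s=telemetry.observe();print(s['tool_pos'],s['tool_rot'],s['contact_force'],s['torque'])"
```

```text
time: 16.18
tool_pos: [0.6074, -0.0084, 0.2886]
tool_rot: [-3.14, -0.003, 3.091]
contact_force: [-11.0, -2.1, 12.1]
opening: 0.0396
grip_force: 60.0
time: 16.6
tool_pos: [0.6082, -0.0085, 0.2887]
tool_rot: [-3.14, -0.007, 3.091]
contact_force: [-18.3, -2.4, 16.7]
opening: 0.0399
grip_force: 60.0
[ 0.60822782 -0.00845248  0.28868542] [-3.14023162 -0.00717434  3.09069882] [-18.32639892  -2.39382667  16.69569964] [-0.51803103  2.84853741 -0.20869538]
```

Rear stop contact is at x≈0.607. I ease that to about 12 N and close on the left stop.

```bash
python3 -m crank '[[-1,1.5,0,0,0],[-1,1.5,1,0,0],[-1,1.5,2,0,0],[-1,1.5,3,0,0],[-1,1.5,3,0,0],[-1,1.5,3,0,0]]'; python3 -m crank '[[-1,0,0.7,0,0],[-1,0,1.4,0,0],[-1,0,2,0,0],[-1,0,2,0,0],[-1,0,2,0,0]]'; python3 -c "
from h import *
s=telemetry.observe();print(s['tool_pos'],s['tool_rot'],s['contact_force'],s['torque'])"
```

```text
time: 17.1
tool_pos: [0.6077, -0.0062, 0.2887]
tool_rot: [-3.139, -0.004, 3.09]
contact_force: [-12.9, -6.8, 14.0]
opening: 0.0395
grip_force: 60.0
time: 17.52
tool_pos: [0.6078, -0.0044, 0.2887]
tool_rot: [-3.138, -0.004, 3.09]
contact_force: [-13.1, -7.6, 13.8]
opening: 0.0397
grip_force: 60.0
[ 0.60779367 -0.0043512   0.28867502] [-3.13839118 -0.00407229  3.09029911] [-13.13868075  -7.62437372  13.82355427] [-1.28063399  2.18638644 -0.23584397]
```

```bash
python3 -m crank '[[-1,0,0.7,0,0],[-1,0,1.4,0,0],[-1,0,2,0,0],[-1,0,2,0,0],[-1,0,2,0,0]]'; python3 -m crank '[[-1,0,0.7,0,0],[-1,0,1.4,0,0],[-1,0,2,0,0],[-1,0,2,0,0],[-1,0,2,0,0]]'; python3 -c "
from h import *
s=telemetry.observe();print(s['tool_pos'],s['tool_rot'],s['contact_force'],s['torque'])"
```

```text
time: 17.93
tool_pos: [0.6079, -0.0023, 0.2887]
tool_rot: [-3.138, -0.004, 3.09]
contact_force: [-13.6, -7.4, 14.1]
opening: 0.0397
grip_force: 60.0
time: 18.35
tool_pos: [0.608, -0.0017, 0.2887]
tool_rot: [-3.136, -0.004, 3.09]
contact_force: [-12.8, -13.6, 13.7]
opening: 0.0399
grip_force: 60.0
[ 0.60797774 -0.0017399   0.28873639] [-3.13568698 -0.0041409   3.08997878] [-12.84409517 -13.59936308  13.7253846 ] [-2.35904359  2.31994167 -0.23595173]
```

Both contacts have been made. The negative moment suggests rear contact is biased to the right, so I probe the yaw.

```bash
q(){ python3 -c "
from h import *
s=telemetry.observe();print(s['tool_pos'].round(5),s['tool_rot'].round(5),s['contact_force'].round(2),s['torque'].round(3))"; }
python3 -m crank '[[-1,0,0,0,0.006],[-1,0,0,0,0.006],[-1,0,0,0,0.006]]' >/dev/null;q
python3 -m crank '[[-1,0,0,0,0.006],[-1,0,0,0,0.006],[-1,0,0,0,0.006]]'>/dev/null;q
python3 -m crank '[[-1,0,0,0,0.006],[-1,0,0,0,0.006],[-1,0,0,0,0.006]]'>/dev/null;q
```

```text
[ 0.60799 -0.00168  0.28871] [-3.13552 -0.00413  3.08488] [-13.16 -13.9   12.28] [-2.282  2.36   0.129]
[ 0.60798 -0.00164  0.28873] [-3.13523 -0.00413  3.07967] [-12.71 -14.45  13.86] [-2.292  2.355  0.507]
[ 0.60797 -0.00167  0.28873] [-3.13504 -0.00414  3.07394] [-13.83 -14.54  12.47] [-2.359  2.391  0.661]
```

```bash
q(){ python3 -c "
from h import *
s=telemetry.observe();print(s['tool_pos'].round(5),s['tool_rot'].round(5),s['contact_force'].round(2),s['torque'].round(3))"; }
python3 -m crank '[[-1,0,0,0,-0.006],[-1,0,0,0,-0.006],[-1,0,0,0,-0.006]]' >/dev/null;q
python3 -m crank '[[-1,0,0,0,-0.005],[-1,0,0,0,-0.005],[-1,0,0,0,-0.005]]' >/dev/null;q
python3 -m crank '[[-1,-0.5,1,1,0],[-1,-0.5,1,1,0],[-1,-0.5,1,1,0]]';q
```

```text
[ 0.60799 -0.00168  0.28874] [-3.13522 -0.00406  3.07916] [-13.66 -13.75  13.5 ] [-2.488  2.383  0.175]
[ 0.60798 -0.00167  0.28871] [-3.13545 -0.00412  3.08366] [-13.75 -13.9   13.55] [-2.441  2.313 -0.026]
time: 19.85
tool_pos: [0.6082, -0.0014, 0.2887]
tool_rot: [-3.134, -0.005, 3.084]
contact_force: [-17.5, -17.0, 20.5]
opening: 0.0396
grip_force: 60.0
[ 0.60817 -0.0014   0.28868] [-3.13387 -0.00475  3.08369] [-17.53 -17.02  20.45] [-2.94   3.087  0.041]
```

Forces are about 17 N on each stop and 20 N down, yaw moment about 0, and the moment lever arms are consistent with flat seating. One last look.

```bash
python3 -m crank '[[-1,0,0,0,0],[-1,0,0,0,0],[-1,0,0,0,0],[-1,0,0,0,0]]'; python3 - <<'E'
from h import *
im,d=vision.read_camera("scene");cv2.imwrite("pics/s3.png",cv2.resize(im[60:360,150:470,::-1],(640,600)))
E
```

```text
time: 20.18
tool_pos: [0.6081, -0.0014, 0.2887]
tool_rot: [-3.134, -0.005, 3.084]
contact_force: [-18.2, -16.9, 21.1]
opening: 0.0395
grip_force: 60.0
```

View pics/s3.png

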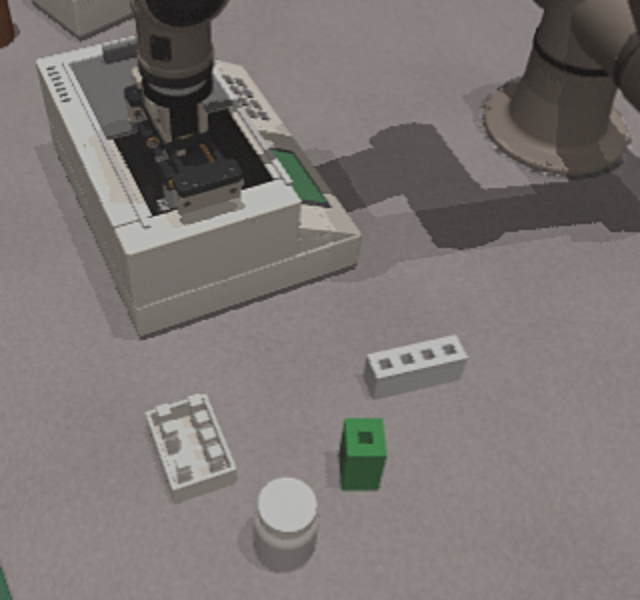

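The cover is open (rib at (120,48)), the gripper holds the holder in the corner at (200,180), and the rack, jar, green twin and four-cell block are unmoved.

```bash
python3 -c "
from cell import ticket;print(ticket.hand_in())"
```

```text
the job is handed in; nothing more can be done
None
```

The job is handed in at about 20 s: the cover is fully open, and the holder sits in the corner with its lug to the front, gripped and pressed at about 17 N against each stop (force readings suggest it is flat); the other bench items look unmoved.

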